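Close the light-curing box and start the cure

TASK

Cure the freshly bonded valve that lies in the light-curing box: push the box's amber-windowed lid down until its catch snaps and holds it shut, then switch the sloping lamp controller on by pressing the white-striped end of its black rocker right down, then press the green start button fully in and let it spring back out. Nothing is to be picked up, only pushed with the fingertips: keep to this order, so that the lamp is never powered over an open lid, and do not press the red stop button or disturb the valve in the box or the other small things on the desk.

Things in the scene. Friction and masses are not known exactly. Their poses are not given: they have to be found in the camera images.
- cure_box: light-curing box: light grey open steel case on feet, 150 deep (x) x 200 wide (y) x 88 high, fixed; origin under its centre, front at -x. Catch at centre front with a red release tab, 59 to 84 mm above the desk, standing out to x = -0.114. The lid hinges about the line along y at x = +0.075, z = 0.088 of this frame
- cure_lid (a joint): angle of the dark lid with amber window, rad: 0 shut, 1.1 wide open (front rises, hinge at the rear). A spring and friction let it stand at about 0.6 to 1.0; from lower it rises by itself unless caught. In the last 12 mm at the front edge it pushes the spring catch aside (7 to 9 N at the lip); fully home, the catch snaps over the striker. Caught, it rests at 0 to 0.015
- lid_lip (a point): point on the top of the lid's front thumb lip, on its middle line, flush with the lid's top face; lip 64 wide, its front edge is 11 mm further forward. In the cure_box frame, with lid angle q: x = 0.075 - 0.164 cos q + 0.018 sin q, y = 0, z = 0.088 + 0.164 sin q + 0.018 cos q. Lid shut: 106 mm above the desk
- controller: lamp controller: light grey console, 136 deep (x) x 204 wide (y), 44 high in front, 80 at the rear, fixed; dark panel sloping down to the front (-x) by 0.26 rad; origin under its centre. On the panel in one row, left (+y) to right: black rocker (y = +0.064), green start button (y = 0), red stop button (y = -0.062); display and lamps do not move
- power_rocker (a joint): angle of the black rocker, rad: 0 off (striped rear end stands proud), 0.34 on (striped end down). It snaps over at about 0.17 and stays at either end; needs about 4 to 5 N near its end
- rocker_striped_end (a point): point on top of the rocker at the white stripe near its rear (+x) end, 13.5 mm from the pivot; rocker 42 long along the slope, 27 wide; this end goes down about 4.5 mm, square to the panel, and then still stands about 8 mm above the panel, in a 5 mm high bezel 54 x 36
- start_button (a joint): travel of the green start button, m: 0 out, 0.006 fully in; spring return, 1.5 N at first, 5 N fully in; moves square to the sloping panel
- start_button_top (a point): centre of the green button's top: cap 27 dia., top 18 above the panel when out, in a 12 mm high dark collar 43 dia.
- stop_button (a joint): travel of the red stop button, m: 0 out, 0.006 fully in; the same kind of button, not to be pressed
- stop_button_top (a point): centre of the red button's top, 62 mm to the right of the green one
- bonded_valve: dispensing valve with teal body, 22 x 117 x 39, loose in the nest inside the curing box; origin under its body
- waiting_valve: dispensing valve with black body, 22 x 105 x 40, lying loose on the desk on the left; origin under its body
- primer_bottle: small black bottle with yellow label, 38 dia. x 74, standing loose behind the gap between the two devices; origin under its centre
- parts_cup: small clear cup with screws, 35 dia. x 26, standing loose at the back; origin under its centre
- blue_elbow: blue push-in elbow fitting, 30 x 25 x 15, lying loose near the front edge, between the two devices; origin under its centre

How it is judged:
By the outcome, as a careful person would: the job done as asked, in the order asked, and still so for the second after the job is handed in, with the robot touching nothing.
It also fails if it takes over 45 s, if anything falls off the work surface, if the arm or the gripper's body presses on something with over 40 N, if the wrist force passes 120 N, or if a joint passes its speed limit or range.

ROBOT

A 6-joint arm with a two-finger parallel gripper is mounted at the origin on a cart in front of the work surface, level with it; the furniture and walls round the work are solid. World frame = base frame: x ahead of the robot, y to its left, z up, the work surface at z = 0. Lengths are in mm, angles in rad, forces in N, time in s.
With the tool pointing down it reaches from about 325 to 875 mm from the base axis. Payload 4.4 kg.
Tool frame: the origin (TCP) lies on the centre line of the jaws, within the pads' length; the fingertips stand ahead of it and the grasp point (between the pads) lies 6 mm ahead of it (ctrl.tcp_to_tips is the z of the fingertips in the tool frame, in mm); z points along the fingers, y is the line along which they close (so a half turn about z gives the same grasp; the last joint's range is limited). The gripper opens to 85 mm and grips with 20 to 120 N. Pads are 22 mm wide; open, the fingers measure 114 mm over their backs; the gripper's body (76 mm by 85 mm) begins 54 mm behind the grasp point. The pads swing forward as they close: fully open they stand 13 mm farther back than shut.
Start: joints at [-1.391, 0.207, 1.542, -0, 1.393, -0.15], TCP at [186.204, -544.018, 217.582] pointing down, gripper open.
Joint ranges: [-2.73, 2.73], [-0.86, 2.22], [0.23, 2.46], [-1.11, 4.25], [0.08, 2.63], [-2.82, 2.82]. Speed limits (rad/s): [2.79, 2.79, 3.14, 3.14, 3.14, 3.14].

INTERFACE

Orientations are given as a 3x3 rotation matrix whose columns are the frame's x, y, z axes.
In Python, from plant import ctrl, sensors, optics gives the robot as it stands. Calls block until the motion is done:
- ctrl.move_ptp(position, orientation): joint-space move of the TCP to a pose.
- ctrl.move_l(position, rot=None, vel=150, threshold=None): straight line of the TCP; rot=None keeps the orientation; vel is the mean speed in mm/s. With threshold (N) it stops when the force on the tool has changed by that much, and returns True; else False.
- ctrl.set_joints(angles): joint-space move.
- ctrl.gripper_to(opening, force=None): finger opening in mm; force is the grip in N (None keeps the last); returns when the fingers have stopped.
- ctrl.hold(seconds).
- ctrl.solve_ik(position, orientation): joint angles nearest the present ones, or None.
- sensors.read_state(): the state.
- optics.grab_frame(name): name is "scene" or "top" or "wrist"; returns (picture, depth): 480x640x3 uint8, red, green, blue; 480x640 float32, mm along the optical axis (not along the pixel's ray), 0 where there is no reading.
- optics.camera_params(name): a dict with "mtx" (3x3 intrinsics, pixels), "k1" (the pictures are not rectified: a ray, as slopes to the right and down, at radius r is drawn at 1 + k1 r^2 times it, then the intrinsics apply), "R" (3x3) and "t" (3): a world point X has camera coordinates R X + t; the wrist camera has in their place "T_tool_cam" (4x4, takes a point from camera to tool coordinates, whose origin is the TCP and whose axes are the flange's). Camera axes: x right, y down, z forward; pixel columns grow to the right and rows downward; lengths in mm; the calibration is good to about 2 mm. A picture is of the moment at which its call begins: read the wrist's pose just before it. camera_params takes no time and is no camera call.
A pose or a line that the arm cannot do raises ctrl.MotionError and nothing moves.
- ctrl.finish_job(): hands the job in; it is judged then, once.
The state is a dict: "t": time; "q": joint angles; "qvel": joint speeds; "tau": joint torques, N m; "eef_pos": TCP position; "eef_rot": TCP orientation; "force": force on the tool from outside, world axes, zero at the start; "wrist_torque": the same for the moment, N m; "grip_width": finger opening in mm; "grasp_force": force on a finger pad.
Only numpy, scipy, OpenCV 4.12 (cv2) and the standard library are available. Lean on these libraries where they do the work, as an engineer would, in place of code of your own. Each camera call takes 0.05 s, during which the arm holds its last target. There are 200 camera calls.

## Working session

There is one attempt and no reset: what is moved stays moved. The work goes in short steps, each a Python script; the robot and the scene stay as the last script left them, time stands still between calls to the robot, and variables do not carry over. Pictures are saved under pics/ and viewed, at most 10 in all, crops included, and the job is handed in when it is done.

```bash
ls; mkdir -p pics; python3 - <<'E'
from plant import ctrl,sensors,optics
import cv2,numpy as np
for n in("scene","top"):
    p,d=optics.grab_frame(n); cv2.imwrite(f"pics/{n}0.png",p[:,:,::-1]); np.savez(f"{n}0.npz",p=p,d=d)
    c=optics.camera_params(n); print(n,{k:np.round(v,4).tolist() for k,v in c.items()}, (d>0).mean())
print(optics.camera_params("wrist"),ctrl.tcp_to_tips,sensors.read_state()["t"])
E
```

```text
pics
scene {'mtx': [[615.2492, 0.0, 320.5165], [0.0, 615.2492, 236.7988], [0.0, 0.0, 1.0]], 'k1': 0.0178, 'R': [[-0.5763, -0.8171, 0.0163], [-0.5982, 0.4081, -0.6896], [0.5568, -0.4072, -0.724]], 't': [516.1, 344.9079, 1250.9825]} 0.9960579427083334
top {'mtx': [[545.2618, 0.0, 319.7041], [0.0, 545.2618, 246.8707], [0.0, 0.0, 1.0]], 'k1': -0.0035, 'R': [[0.0216, -0.9994, 0.0264], [-0.9875, -0.0254, -0.1555], [0.156, -0.0228, -0.9875]], 't': [176.7596, 618.1728, 1128.4345]} 0.9961686197916667
{'mtx': array([[402.79775553,   0.        , 315.61937729],
       [  0.        , 402.79775553, 239.11868682],
       [  0.        ,   0.        ,   1.        ]]), 'k1': -0.020629125137778266, 'T_tool_cam': array([[-1.02309759e-03, -9.58911398e-01, -2.83703866e-01,
         7.18036054e+01],
       [ 9.99999454e-01, -1.04109749e-03, -8.73332294e-05,
        -1.60099330e-01],
       [-2.11618554e-04, -2.83703800e-01,  9.58911940e-01,
        -1.55776727e+02],
       [ 0.00000000e+00,  0.00000000e+00,  0.00000000e+00,
         1.00000000e+00]])} 25.0 0.1
```

View pics/scene0.png

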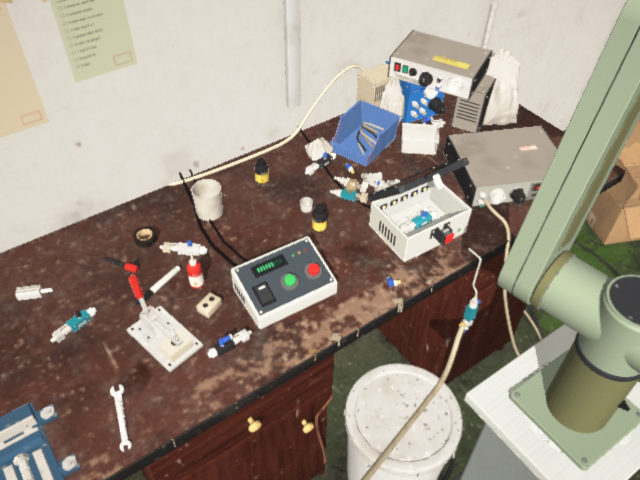

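View pics/top0.png

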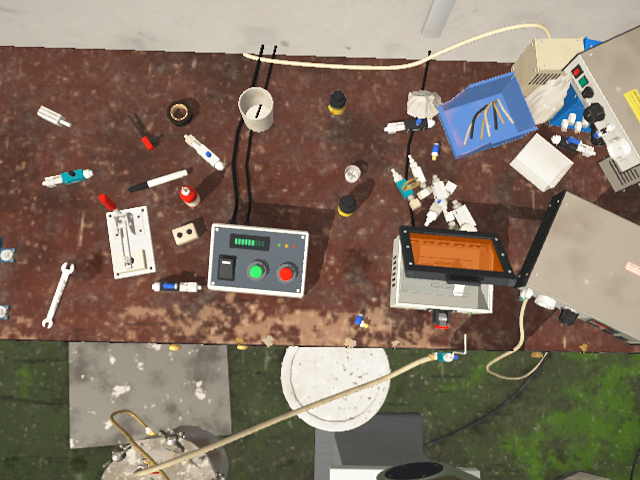

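The pictures show the controller at about (260,260) in top and (285,280) in scene, with the green button at (257,271)/(290,281) and the red at (286,273)/(313,269). The box is at about (440,275)/(420,220) with its lid open; its red tab is at about (442,319)/(446,237). The elbow is at (361,321) in top.

```bash
cat > h.py <<'E'
import numpy as np,cv2
from plant import ctrl,sensors,optics
def cam(n,st=None):
    c=optics.camera_params(n)
    if n=="wrist":
        T=np.eye(4);T[:3,:3]=st["eef_rot"];T[:3,3]=st["eef_pos"];T=T@c["T_tool_cam"]
        R=T[:3,:3].T;return c["mtx"],c["k1"],R,-R@T[:3,3]
    return c["mtx"],c["k1"],np.array(c["R"]),np.array(c["t"])
def slopes(c,uv):
    K,k,R,t=c;return cv2.undistortPoints(np.float64(uv).reshape(-1,1,2),K,np.array([k,0,0,0.]))[:,0]
def ray(c,uv):
    s=slopes(c,uv);R,t=c[2:];d=np.c_[s,np.ones(len(s))]@R;return -R.T@t,d
def plane(c,uv,z):
    o,d=ray(c,uv);return o+d*((z-o[2])/d[:,2])[:,None]
def tri(c1,u1,c2,u2):
    P=[np.c_[c[2],c[3]] for c in(c1,c2)]
    X=cv2.triangulatePoints(P[0],P[1],slopes(c1,u1).T,slopes(c2,u2).T);return (X[:3]/X[3]).T
def blobs(p,lo,hi,box,amin=8):
    h=cv2.cvtColor(p,cv2.COLOR_RGB2HSV);m=cv2.inRange(h,np.array(lo),np.array(hi))
    x0,y0,x1,y1=box;k=np.zeros_like(m);k[y0:y1,x0:x1]=m[y0:y1,x0:x1]
    n,_,s,ce=cv2.connectedComponentsWithStats(k)
    return sorted([(int(s[i,4]),ce[i].round(2).tolist(),s[i,:4].tolist()) for i in range(1,n) if s[i,4]>=amin],reverse=True)
def dpts(c,uv,d):
    uv=np.int32(uv);s=slopes(c,uv);z=d[uv[:,1],uv[:,0]][:,None];return (np.c_[s,np.ones(len(s))]*z-c[3])@c[2]
E
python3 - <<'E'
from h import *
B={"scene":((225,230,345,330),(370,150,475,260)),"top":((205,218,312,300),(385,220,525,330))}
g={}
for n in B:
    p=np.load(n+"0.npz")["p"]
    for nm,lo,hi,k in(("green",(50,120,80),(80,255,255),0),("red",(0,170,120),(8,255,255),0),("tab",(0,150,80),(8,255,255),1),("amber",(8,150,80),(22,255,255),1)):
        b=blobs(p,lo,hi,B[n][k]);g[n,nm]=b;print(n,nm,b[:3])
cs,ct=cam("scene"),cam("top")
for nm in("green","red","tab"): print(nm,tri(cs,[g["scene",nm][0][1]],ct,[g["top",nm][0][1]]).round(1))
a=np.load("scene0.npz")["p"];b=np.load("top0.npz")["p"]
r=lambda im,x,y,w,h:cv2.resize(im[y:y+h,x:x+w],(400,300),interpolation=cv2.INTER_CUBIC)
m=np.vstack([np.hstack([r(a,225,225,120,90),r(b,200,215,120,90)]),np.hstack([r(a,360,155,120,90),r(b,385,220,140,105)])])
cv2.imwrite("pics/crops.png",m[:,:,::-1])
E
```

```text
scene green [(111, [289.57, 279.54], [284, 274, 12, 12]), (89, [264.79, 266.79], [256, 262, 18, 11])]
scene red [(102, [313.32, 268.93], [308, 264, 12, 11])]
scene tab [(62, [448.66, 238.19], [444, 233, 10, 11])]
scene amber []
top green [(130, [255.69, 271.02], [250, 265, 13, 13]), (110, [244.14, 241.61], [235, 238, 20, 8])]
top red [(124, [285.33, 273.58], [279, 268, 13, 12])]
top tab [(41, [440.83, 326.73], [434, 325, 15, 4])]
top amber [(2708, [454.3, 252.06], [409, 233, 95, 39])]
green [[555.9 324.9  71.4]]
red [[552.1 262.9  70.7]]
tab [[449.8 -62.4  68.2]]
```

View pics/crops.png

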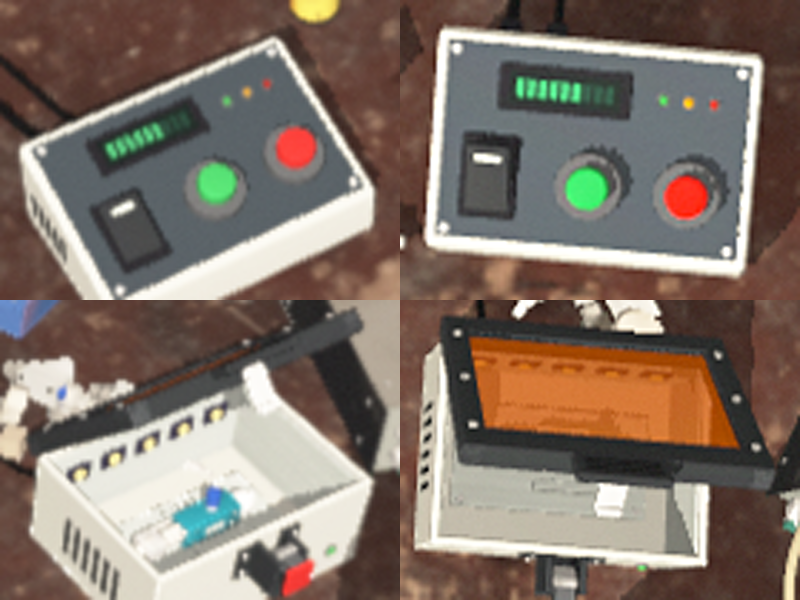

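The top crops show the stripe of the rocker at about (261.6,287.4) in scene and (226,262) in top. In the bottom crops, the lid's lip hangs over the box's front middle. The box's front rim runs from about (390,307) to (492,313) in top.

```bash
cat >> h.py <<'E'
def fit(P):
    c=P.mean(0)
    for _ in range(4):
        n=np.linalg.svd(P-c,full_matrices=False)[2][2];e=(P-c)@n;k=abs(e)<max(2.5,1.5*np.median(abs(e)));P=P[k];c=P.mean(0)
    return c,n*np.sign(n[2]),len(P)
E
python3 - <<'E'
from h import *
cs,ct=cam("scene"),cam("top");S=np.load("scene0.npz");T=np.load("top0.npz")
bs=blobs(S["p"],(0,0,170),(179,60,255),(254,280,270,296),2);bt=blobs(T["p"],(0,0,150),(179,60,255),(220,256,236,270),2);print(bs,bt)
print("stripe",tri(cs,[bs[0][1]],ct,[bt[0][1]]).round(1))
# panel by depth (top view)
uv=[(u,v) for u in range(216,304,3) for v in range(232,290,2)];P=dpts(ct,uv,T["d"])
c,n,k=fit(P);print("panel",c.round(1),n.round(3),k,"slope",np.arccos(n[2]))
# lid: dark pixels
h=cv2.cvtColor(T["p"],cv2.COLOR_RGB2HSV)
uv=[(u,v) for v in range(225,290) for u in range(395,525) if h[v,u,2]<70];P=dpts(ct,uv,T["d"]);P=P[P[:,2]>85]
c,n,k=fit(P);print("lid",c.round(1),n.round(3),k,len(P),"q",np.arctan2(np.hypot(n[0],n[1]),n[2]))
P=P[abs((P-c)@n)<5];print("lid ext",P.min(0).round(),P.max(0).round(),"front z pts",P[P[:,2].argsort()[-200:]].mean(0).round(1))
# box front rim, z=88
for e in((391,307),(491,313)): print("rim",plane(ct,[e],88).round(1),dpts(ct,[(e[0],e[1]-1)],T["d"]).round(1))
# things around: max heights
uv=[(u,v) for u in range(0,640,4) for v in range(60,345,4)];P=dpts(ct,uv,T["d"])
for y0 in range(-450,500,100):
    q=P[(P[:,1]>y0)&(P[:,1]<y0+100)&(P[:,0]<800)];print(y0,q[:,2].max().round() if len(q) else None,end=" ")
E
```

```text
[(18, [261.39, 286.94], [258, 285, 7, 5])] [(23, [225.7, 262.0], [222, 261, 9, 3])]
stripe [[573.2 388.   71.6]]
panel [586.9 315.9  67.5] [-0.247  0.014  0.969] 457 slope 0.2500908607090877
lid [579.6 -64.1 173.9] [ 0.722 -0.042  0.69 ] 1712 2075 q 0.8089498071048914
lid ext [ 523. -176.   94.] [655.  35. 230.] front z pts [533.6 -66.1 222.1]
rim [[486.3  43.6  88. ]] [[492.2  32.2  14.6]]
rim [[ 478.7 -162.7   88. ]] [[ 484.8 -193.1   -1.2]]
-450 220.0 -350 80.0 -250 210.0 -150 227.0 -50 226.0 50 77.0 150 1206.0 250 86.0 350 83.0 450 96.0
```

Measurements agree with the given sizes: green to red is 62 mm, green to stripe is (13.4, 64), and lid q≈0.81 puts the lip at about (532,-66,220). Now I close the fingers, go over the lip and push the lid shut.

```bash
cat >> h.py <<'E'
def down(yaw):
    c,s=np.cos(yaw),np.sin(yaw);return np.array([[c,s,0],[s,-c,0],[0,0,-1.]])  # tool x at yaw, z down
TIP=25.0
def tip(p): return [p[0],p[1],p[2]+TIP]
BC=np.array([557.,-67.]);BY=-0.05
def lip(q):
    x=75-164*np.cos(q)+18*np.sin(q);return np.array([BC[0]+x*np.cos(BY),BC[1]+x*np.sin(BY),88+164*np.sin(q)+18*np.cos(q)])
def say(m=""):
    s=sensors.read_state();print(m,"t%.2f"%s["t"],"tip",np.round(s["eef_pos"]-[0,0,TIP],1),"F",np.round(s["force"],1),"w%.1f"%s["grip_width"])
E
python3 - <<'E'
from h import *
s=sensors.read_state();print(np.round(s["eef_rot"],2).tolist())
p=np.array(s["eef_pos"]);R=down(BY);print(lip(.81))
for y in(0,1.57,-1.57,3.14):print(y,np.round(ctrl.solve_ik([540,-66,300],down(y)),2) if ctrl.solve_ik([540,-66,300],down(y)) is not None else None,
  np.round(ctrl.solve_ik([573,388,110],down(y)),2) if ctrl.solve_ik([573,388,110],down(y)) is not None else None)
ctrl.move_l([p[0],p[1],340],vel=200);ctrl.gripper_to(0);print(ctrl.tcp_to_tips)
a=lip(.81);ctrl.move_ptp(tip([a[0],a[1],275]),R);say("above")
s=sensors.read_state();im,d=optics.grab_frame("wrist");cv2.imwrite("pics/w1.png",im[:,:,::-1])
E
```

```text
[[0.95, 0.32, -0.0], [0.32, -0.95, 0.0], [0.0, -0.0, -1.0]]
[531.99072033 -65.74849292 219.19406839]
0 [-0.28  0.09  1.51 -0.    1.55  1.29] [ 0.47  0.54  1.32 -0.    1.28  2.04]
1.57 [-0.28  0.09  1.51 -0.    1.55 -0.28] [ 0.47  0.54  1.32 -0.    1.28  0.47]
-1.57 None [ 0.47  0.54  1.32 -0.    1.28 -2.67]
3.14 [-0.28  0.09  1.51 -0.    1.55 -1.85] [ 0.47  0.54  1.32 -0.    1.28 -1.1 ]
25.0
above t3.74 tip [532.  -66.6 275.1] F [ 0.1 -0.   0.6] w-0.2
```

View pics/w1.png

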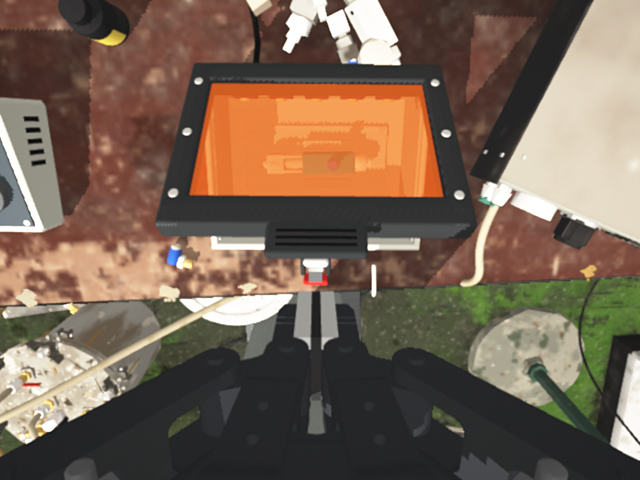

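The wrist view shows the lip at about (316,237), centred on the closed fingers (column 316), and the red tab at (316,280). I check the ray, then push.

```bash
python3 - <<'E'
from h import *
s=sensors.read_state();print("lip by wrist ray",plane(cam("wrist",s),[(316,236),(316,257)],219).round(1))
a=lip(.81)
hit=ctrl.move_l(tip([a[0],a[1],205]),vel=50,threshold=3);say("touch %s"%hit)
for q in (.7,.55,.4,.28,.18,.1):
    a=lip(q);ctrl.move_l(tip([a[0],a[1],a[2]+8*np.sin(q)-2]),vel=70)
    f=sensors.read_state()["force"];print(q,np.round(f,1))
a=lip(0);hit=ctrl.move_l(tip([a[0],a[1],102]),vel=30,threshold=25);say("pressed %s"%hit)
ctrl.hold(.2);say()
a[2]=170;ctrl.move_l(tip(a),vel=120);ctrl.hold(.3);say("up")
s=sensors.read_state();im,d=optics.grab_frame("wrist");cv2.imwrite("pics/w2.png",im[:,:,::-1])
T,d=optics.grab_frame("scene");cv2.imwrite("pics/s2.png",T[150:270,360:480,::-1].repeat(4,0).repeat(4,1))
E
```

```text
lip by wrist ray [[535.7 -67.  219. ]
 [522.1 -66.3 219. ]]
touch False t5.34 tip [532.3 -65.8 205.5] F [-0.2 -0.7  0.2] w0.1
0.7 [0.3 0.4 0.6]
0.55 [-0.4 -0.1  0.9]
0.4 [-0.1 -1.2 -0.2]
0.28 [ 1.  -0.9  0.6]
0.18 [-0.4 -0.6  0.6]
0.1 [ 0.1 -0.6  0.5]
pressed False t8.72 tip [468.2 -62.6 102.1] F [ 0.3 -0.1 -0.7] w-0.3
 t8.93 tip [468.4 -62.6 102.3] F [ 0.2  0.1 -0.4] w0.1
up t9.94 tip [467.6 -62.4 169.2] F [ 0.6 -0.1 -0.3] w0.2
```

View pics/w2.png

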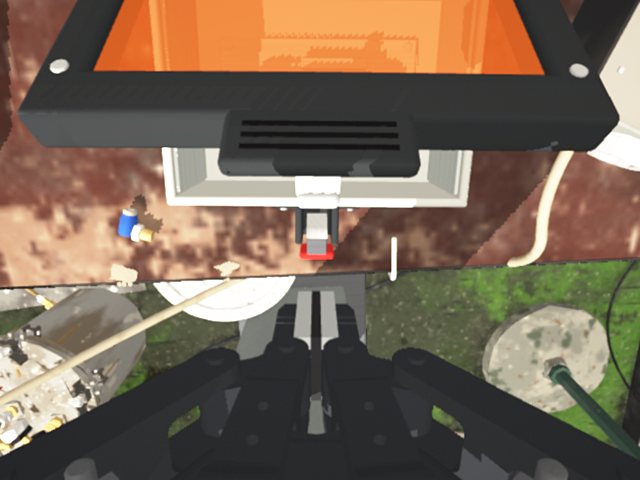

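The lid is still open, now with the lip at about (320,145) in the wrist picture. The fingers never touched it. I triangulate the lip from the two wrist poses and check the tip projection.

```bash
python3 - <<'E'
from h import *
s=sensors.read_state();c2=cam("wrist",s)
s1=dict(s);s1["eef_pos"]=np.array([532,-66.6,300.1]);s1["eef_rot"]=down(BY);c1=cam("wrist",s1)
print(np.round(s["eef_rot"],2).tolist())
im=cv2.imread("pics/w1.png")[:,:,::-1]
# lip: slots (3 dark lines) and corners - front edge ends, frame screws
P1=[(265,257),(365,257),(316,236),(173,193),(459,195)];P2=[(219,176),(418,176),(320,135),(59,66),(579,71)]
X=tri(c1,P1,c2,P2);print(X.round(1))
for nm,c in(("1",c1),("2",c2)):
    Y=(c[2]@X.T).T+c[3];print("pred",(Y[:,:2]/Y[:,2:]*c[0][0,0]+c[0][:2,2]).round(0).tolist())
q=optics.camera_params("wrist")["T_tool_cam"];Z=np.linalg.inv(q)@np.array([0,0,25,1.]);print("tip px",(Z[:2]/Z[2]*c1[0][0,0]+c1[0][:2,2]).round(),Z[2])
im,d=optics.grab_frame("wrist")
print("depth pts",dpts(c2,[(320,135),(300,165),(59,90),(590,95),(316,300),(310,296),(325,296)],d).round(1).tolist())
T,d=optics.grab_frame("top");ct=cam("top");h=cv2.cvtColor(T,cv2.COLOR_RGB2HSV)
uv=[(u,v) for v in range(225,290) for u in range(395,525) if h[v,u,2]<70];P=dpts(ct,uv,d);P=P[P[:,2]>85]
c,n,k=fit(P);print("lid",c.round(1),n.round(3),k,"q",np.arctan2(np.hypot(n[0],n[1]),n[2]))
E
```

```text
[[1.0, -0.05, -0.0], [-0.05, -1.0, 0.0], [-0.0, -0.0, -1.0]]
[[ 524.2  -34.6  220.8]
 [ 521.5  -96.9  222.9]
 [ 534.9  -67.1  216.4]
 [ 563.1   24.8  196.2]
 [ 552.1 -161.4  196.1]]
pred [[264.0, 257.0], [366.0, 258.0], [316.0, 236.0], [173.0, 193.0], [459.0, 195.0]]
pred [[220.0, 175.0], [416.0, 175.0], [320.0, 135.0], [55.0, 64.0], [582.0, 69.0]]
tip px [316. 276.] 193.7040039120483
depth pts [[535.0, -67.2, 217.6], [526.6, -60.6, 225.0], [554.5, 22.5, 202.8], [543.5, -162.0, 203.1], [478.4, -63.1, 219.5], [478.7, -60.9, 216.5], [477.8, -66.3, 215.1]]
lid [582.  -49.8 203.1] [ 0.945 -0.021  0.327] 1932 q 1.2373582288194478
```

```bash
python3 - <<'E'
from h import *
s=sensors.read_state();c=cam("wrist",s);im,d=optics.grab_frame("wrist")
sc,ds=optics.grab_frame("scene");cs=cam("scene")
def px(c,X):
    Y=c[2]@np.array(X)+c[3];return tuple(int(v) for v in (Y[:2]/Y[2]*c[0][0,0]+c[0][:2,2]).round())
e=np.array(s["eef_pos"]);print([px(cs,e-[0,0,k]) for k in(25,0,-40)])
for r in range(262,345,6):print(r,[dpts(c,[(u,r)],d).round(0)[0].tolist() for u in(300,316,332)])
a=cv2.resize(im[240:360,240:400],(400,300));x,y=px(cs,e)
x0=max(0,min(x-60,520));y0=max(0,y-60);b=cv2.resize(sc[y0:y0+90,x0:x0+120],(400,300),interpolation=cv2.INTER_CUBIC)
cv2.circle(b,tuple(int((v-o)*3.333) for v,o in zip(px(cs,e-[0,0,25]),(x0,y0))),3,(255,0,255),-1)
cv2.imwrite("pics/z.png",np.hstack([a,b])[:,:,::-1])
E
```

```text
[(451, 203), (453, 195), (456, 182)]
262 [[415.0, -45.0, -1.0], [414.0, -60.0, -1.0], [413.0, -75.0, -1.0]]
268 [[409.0, -45.0, -0.0], [408.0, -60.0, -0.0], [407.0, -75.0, -1.0]]
274 [[402.0, -44.0, -3.0], [402.0, -59.0, -0.0], [401.0, -74.0, -2.0]]
280 [[128.0, -3.0, -660.0], [127.0, -46.0, -658.0], [123.0, -89.0, -661.0]]
286 [[110.0, -2.0, -661.0], [108.0, -45.0, -662.0], [107.0, -89.0, -658.0]]
292 [[479.0, -57.0, 212.0], [479.0, -63.0, 213.0], [478.0, -69.0, 213.0]]
298 [[479.0, -57.0, 218.0], [479.0, -63.0, 219.0], [478.0, -69.0, 217.0]]
304 [[479.0, -58.0, 223.0], [479.0, -63.0, 224.0], [478.0, -69.0, 223.0]]
310 [[479.0, -58.0, 227.0], [479.0, -63.0, 228.0], [478.0, -68.0, 228.0]]
316 [[479.0, -58.0, 232.0], [478.0, -63.0, 231.0], [478.0, -68.0, 232.0]]
322 [[479.0, -58.0, 236.0], [478.0, -63.0, 235.0], [479.0, -68.0, 237.0]]
328 [[480.0, -58.0, 241.0], [478.0, -63.0, 239.0], [478.0, -68.0, 239.0]]
334 [[479.0, -58.0, 243.0], [479.0, -63.0, 243.0], [478.0, -68.0, 243.0]]
340 [[481.0, -59.0, 250.0], [478.0, -63.0, 246.0], [480.0, -68.0, 249.0]]
```

View pics/z.png

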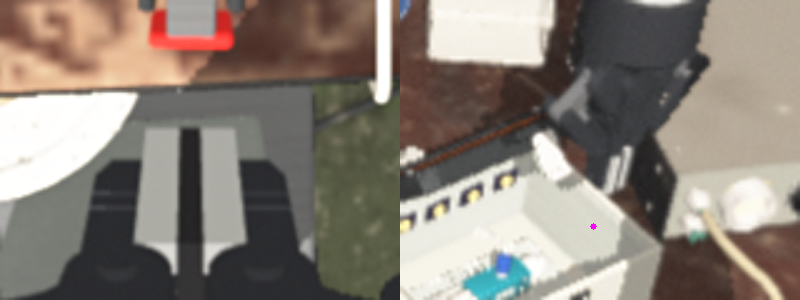

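The zoom shows the shut fingertips ending at about row 290 of the wrist picture. Depth there gives z≈211 while the TCP reads 194, so the real tips stand about 17 mm behind the reported TCP instead of 25 mm ahead. The scene view, with the dot far below the real tips, says the same. I correct the offset, then confirm it by touching the lip.

```bash
sed -i 's/^TIP=25.0/TIP=-17.0/' h.py; python3 - <<'E'
from h import *
R=down(BY);a=lip(.8)
ctrl.move_l(tip([468,-63,265]),vel=150);ctrl.move_l(tip([a[0],a[1],245]),vel=150);ctrl.hold(.1)
hit=ctrl.move_l(tip([a[0],a[1],205]),vel=40,threshold=2.5);say("touch %s"%hit)
E
```

```text
touch True t11.97 tip [528.8 -65.6 228.2] F [-2.3  0.2  2.1] w0.4
```

Touch is at 228 mm; the lip's front edge should be at about 227, so the offset is confirmed. Now I push the lid shut.

```bash
python3 - <<'E'
from h import *
for q in (.68,.55,.42,.3,.2,.12):
    a=lip(q);ctrl.move_l(tip([a[0],a[1],a[2]+10*np.sin(q)-1]),vel=60)
    s=sensors.read_state();print(q,np.round(s["force"],1),np.round(s["eef_pos"][2]-TIP,1))
    if np.linalg.norm(s["force"])>40: break
else:
    a=lip(0);hit=ctrl.move_l(tip([a[0],a[1],99]),vel=30,threshold=28);say("pressed %s"%hit)
    ctrl.hold(.2);say()
    ctrl.move_l(tip([a[0],a[1],190]),vel=150);ctrl.hold(.2);say("up")
T,d=optics.grab_frame("top");ct=cam("top");h=cv2.cvtColor(T,cv2.COLOR_RGB2HSV)
uv=[(u,v) for v in range(235,330) for u in range(395,525) if h[v,u,2]<70];P=dpts(ct,uv,d);P=P[(P[:,2]>85)&(P[:,2]<125)]
if len(P)>50:c,n,k=fit(P);print("lid",c.round(1),n.round(3),k,len(P))
sc,_=optics.grab_frame("scene")
cv2.imwrite("pics/c3.png",np.hstack([cv2.resize(sc[155:260,360:480],(400,350)),cv2.resize(T[220:325,385:525],(400,350))])[:,:,::-1])
E
```

```text
0.68 [-0.2 -0.1 -1. ] 210.2
0.55 [-0.1  0.2  0.5] 192.8
0.42 [-0.1  0.2  0.1] 173.8
0.3 [0.2 0.4 1.2] 155.1
0.2 [-0.5  0.2  1.9] 138.6
0.12 [-0.1 -0.1  0.9] 125.3
pressed True t15.52 tip [469.2 -62.7 109.3] F [-1.4  1.6  8.4] w-0.0
 t15.72 tip [469.2 -62.7 109.3] F [-2.7 -0.5  7.1] w0.0
up t16.61 tip [467.1 -62.2 188.5] F [-0.   0.1 -0.1] w0.1
lid [ 601.6 -117.3  106.6] [0.018 0.007 1.   ] 361 476
```

View pics/c3.png

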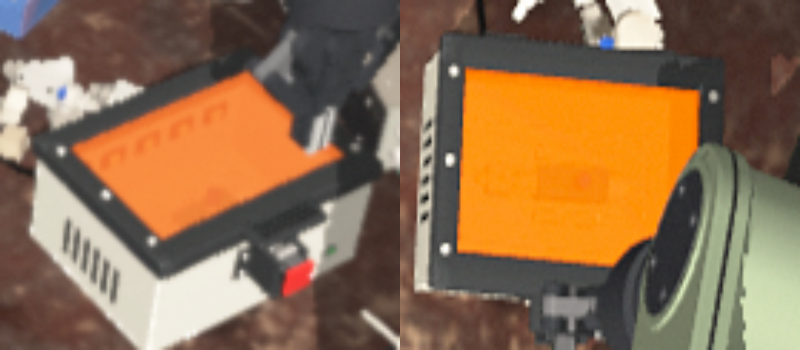

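The lid is flat on the box (plane normal ≈ vertical, 106.6 mm) and held by the catch with the fingers away. Next come the rocker and the button, pressed with the tool vertical so that its rear edge bears on the striped end.

```bash
python3 - <<'E'
from h import *
CY=-.061;ux=np.array([np.cos(CY),np.sin(CY),0]);R=down(np.pi/2+CY)
st=np.array([573.2,388.,71.6])-4*ux
ctrl.move_ptp(tip([st[0],st[1],140]),R)
ctrl.move_l(tip([st[0],st[1],88]),vel=120);ctrl.hold(.15);say("over")
hit=ctrl.move_l(tip([st[0],st[1],64]),vel=25,threshold=2);say("touch %s"%hit);z0=sensors.read_state()["eef_pos"][2]-TIP
hit=ctrl.move_l(tip([st[0],st[1],z0-11]),vel=20,threshold=13);say("down %s"%hit)
ctrl.hold(.15);say()
ctrl.move_l(tip([st[0],st[1],120]),vel=120)
s=sensors.read_state();say("up")
im,d=optics.grab_frame("wrist");sc,_=optics.grab_frame("scene")
cv2.imwrite("pics/w4.png",np.hstack([cv2.resize(sc[215:335,225:345],(400,400),interpolation=cv2.INTER_CUBIC),cv2.resize(im,(400,400))])[:,:,::-1])
E
```

```text
over t19.14 tip [570.3 388.7  89.6] F [ 0.3 -0.7  0.1] w-0.3
touch True t19.70 tip [569.  388.1  76.1] F [-0.2  0.2  0.5] w0.5
down True t20.11 tip [569.9 388.4  71.5] F [-1.2 -1.1  5.4] w-0.2
 t20.26 tip [569.9 388.4  71.5] F [-1.1 -1.   5.3] w0.0
up t20.82 tip [569.  388.1 119.8] F [ 0.1 -0.2 -0.1] w-0.4
```

View pics/w4.png

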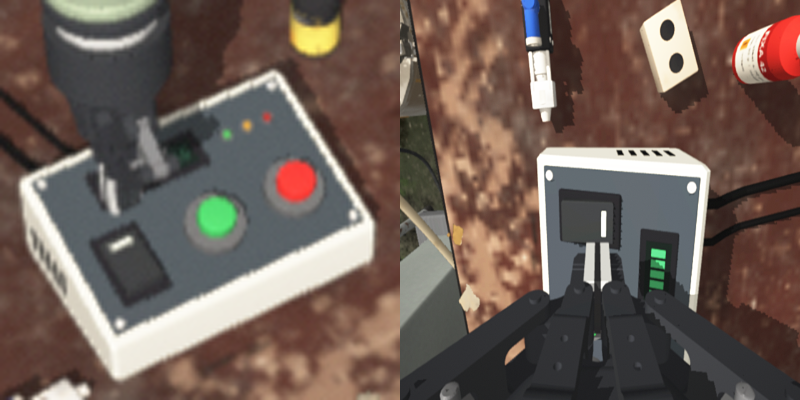

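The scene crop shows the stripe still visible at the rear of the rocker. I check whether it snapped by the stripe's position and the depth slope on the rocker.

```bash
python3 - <<'E'
from h import *
cs=cam("scene");S=np.load("scene0.npz");sc,ds=optics.grab_frame("scene")
o=np.array([573.2,388.,71.6]);u=np.array([np.cos(-.061),np.sin(-.061),0])
for nm,p,d in(("before",S["p"],S["d"]),("now",sc,ds)):
    print(nm,blobs(p,(0,0,170),(179,60,255),(254,278,270,296),2)[:1])
    P=dpts(cs,[(a,b) for a in range(250,280) for b in range(278,306)],d);x=(P-o)@u;y=(P-o)@[.061,.998,0]
    # height over nominal panel slope along x
    h=P[:,2]-.266*x
    for lo in range(-33,9,6):
        k=(x>lo)&(x<lo+6)&(abs(y)<9);print(lo+3,k.sum(),h[k].mean().round(1),end=" | ")
    print()
print("t",sensors.read_state()["t"])
E
```

```text
before [(18, [261.39, 286.94], [258, 285, 7, 5])]
-30 32 66.8 | -24 23 69.2 | -18 23 69.5 | -12 21 71.2 | -6 25 70.8 | 0 24 73.1 | 6 11 73.1 | 
now [(13, [260.77, 287.62], [258, 286, 6, 4])]
-30 34 69.5 | -24 22 72.5 | -18 20 70.9 | -12 19 78.0 | -6 16 69.4 | 0 22 68.5 | 6 17 67.2 | 
t 20.9667
```

The rocker has gone over: its slope relative to the panel changed from +0.17 to −0.17, and the striped end is 4.6 mm lower. Now the green button.

```bash
python3 - <<'E'
from h import *
CY=-.061;ux=np.array([np.cos(CY),np.sin(CY),0])
g=np.array([555.9,324.9,71.4])-5*ux
ctrl.move_l(tip([g[0],g[1],110]),vel=150)
ctrl.move_l(tip([g[0],g[1],84]),vel=100);ctrl.hold(.15);say("over")
hit=ctrl.move_l(tip([g[0],g[1],62]),vel=25,threshold=1.5);say("touch %s"%hit);z0=sensors.read_state()["eef_pos"][2]-TIP
hit=ctrl.move_l(tip([g[0],g[1],z0-12]),vel=20,threshold=16);say("down %s"%hit)
ctrl.hold(.3);say()
ctrl.move_l(tip([g[0],g[1],130]),vel=100);say("up")
E
```

```text
over t22.12 tip [551.3 325.6  84.4] F [-0.2 -0.  -0.5] w0.1
touch True t22.48 tip [551.6 325.4  81. ] F [ 1.3 -0.4  2.3] w-0.0
down True t22.89 tip [552.7 325.4  76.3] F [-1.7 -0.4  7.2] w0.1
 t23.19 tip [552.7 325.4  76.4] F [-2.2 -0.3  6.1] w0.0
up t23.88 tip [550.5 325.  129.5] F [ 0.2  0.5 -0.9] w-0.2
```

```bash
python3 - <<'E'
from h import *
s=sensors.read_state();p=s["eef_pos"]
ctrl.move_l([p[0]-110,p[1]-20,p[2]+130],vel=200)
sc,_=optics.grab_frame("scene");T,_=optics.grab_frame("top")
f=lambda i,x,y:cv2.resize(i[y:y+90,x:x+120],(400,300),interpolation=cv2.INTER_CUBIC)
cv2.imwrite("pics/e.png",np.vstack([np.hstack([f(sc,225,225),f(T,200,215)]),np.hstack([f(sc,360,165),cv2.resize(T[130:350,150:500],(400,300))])])[:,:,::-1]);say()
E
```

```text
t24.99 tip [440.3 304.6 257.9] F [-0.1  0.5 -0.2] w0.3
```

View pics/e.png

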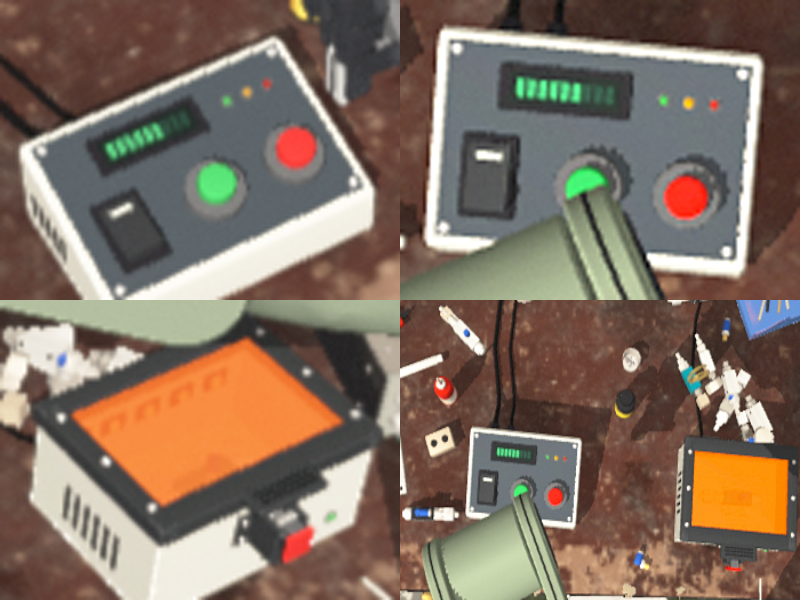

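The final pictures show the lid flat on the box, the striped end of the rocker down, and the green button back out at (217,185) in the top-left crop. The elbow, bottle and cup stand where they were. The 16 N stop on a 5 N spring means the button reached its hard stop. Handing in.

```bash
python3 - <<'E'
from plant import ctrl
print(ctrl.finish_job())
E
```

```text
the job is handed in; nothing more can be done
None
```

I shut the lid until it stayed caught, switched the rocker on and pressed the green start button, which sprang back out, in that order; I handed in after about 25 s, inferring the button's full travel from the 16 N stop because the display shows no change.

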